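# Pin the stitch template on the jig and weigh it down

## Robot

A 6-joint arm with a two-finger parallel gripper is mounted at the origin on the work surface. World frame = base frame: x ahead of the robot, y to its left, z up, the work surface at z = 0. Lengths are in m, angles in degrees, forces in N, time in s.
With the tool pointing down it reaches from about 0.325 to 0.9 m from the base axis. Payload 3.5 kg.
Tool frame: the origin (TCP) lies at the very end of the fingers, on their centre line; the grasp point (between the pads) lies 19 mm behind it; z points along the fingers, y is the line along which they close (so a half turn about z gives the same grasp; the last joint's range is limited). The gripper opens to 85 mm and grips with 20 to 120 N. Pads are 22 mm wide; open, the fingers measure 114 mm over their backs; the gripper's body (76 mm by 85 mm) begins 54 mm behind the grasp point. The pads swing forward as they close: fully open they stand 13 mm farther back than shut.
Start: joints at [-79.549, 15.837, -1.513, 72.651, 0, 84.076], TCP at [0.176, -0.6, 0.231] pointing down, gripper open.
Joint ranges: [-178.77, 178.77], [-48.84, 107.48], [-61.69, 71.31], [-111.58, 123.2], [-90, 87.43], [-180, 180]. Speed limits (degrees/s): [147.25, 147.25, 180, 180, 180, 180].

## Interface

Orientations are given as [roll, pitch, yaw] about the fixed x, y, z axes, in that order (R = Rz(yaw) Ry(pitch) Rx(roll)).
In Python, from cell import * gives the robot as it stands. Calls block until the motion is done:
- move_to(position, orientation): joint-space move of the TCP to a pose.
- move_straight(position, vel=0.15, frame=None, guard=None): straight line of the TCP; frame=None keeps the orientation; vel is the mean speed in m/s. With guard (N) it stops when the force on the tool has changed by that much, and returns True; else False.
- move_j(angles): joint-space move.
- let_go() and close(): open the fingers fully, or close them until they stop; the grip force is fixed at half the most.
- wait(seconds).
- ik(position, orientation): joint angles nearest the present ones, or None.
- sense(): the state.
- camera(name): name is "scene" or "top" or "wrist"; returns (picture, depth): 400x640x3 uint8, blue, green, red; 400x640 float32, m along the optical axis (not along the pixel's ray), 0 where there is no reading.
- get_calibration(name): a dict with "mtx" (3x3 intrinsics, pixels), "R" (3x3) and "t" (3): a world point X has camera coordinates R X + t. Camera axes: x right, y down, z forward; pixel columns grow to the right and rows downward; lengths in m; the calibration is good to about 2 mm. A picture is of the moment at which its call begins: read the wrist's pose just before it. get_calibration takes no time and is no camera call; for the wrist camera it gives the pose at the moment of the call.
A pose or a line that the arm cannot do raises IKError and nothing moves.
- close_job(): hands the job in; it is judged then, once.
The state is a dict: "t": time; "joint_pos": joint angles; "qd": joint speeds; "joint_efforts": joint torques, N m; "position": TCP position; "tool_rot": TCP orientation; "wrist_force": force on the tool from outside, world axes, zero at the start; "torque": the same for the moment, N m; "opening": opening from 0.0 (shut) to 1.0 (fully open); "grip_force": force on a finger pad.
Only numpy, scipy, OpenCV 4.12 (cv2) and the standard library are available. Lean on these libraries where they do the work, as an engineer would, in place of code of your own. Each camera call takes 0.05 s, during which the arm holds its last target. There are 200 camera calls.

## Task

Put the longer of the two aluminium stitch templates onto the plywood jig so that both of its holes go over the two dowels, larger hole on the thicker dowel, and it lies flat on the board. Then gently set the round steel weight upright on top of the template, beside its handle, and let go. Leave the shorter template and the paint jar where they are.

Things in the scene. Friction and masses are not known exactly. Their poses are not given: they have to be found in the camera images.
- template_grip (a point): Longer template, loose on the table: aluminium plate 130 (x) x 190 (y) x 6 mm, 0.35 kg, with a dark wood handle on its middle, 20 (x) x 56 (y) mm, 46 mm high. The point is the handle's centre, 29 mm above the plate's underside, 23 mm below the handle's top. y runs to the larger hole, z up. At the start turned at most 40 degrees from how it must lie on the jig.
- template_big_hole (a point): Centre of the longer template's larger hole, 18.5 mm across, right through, at the plate's underside, 75 mm from the plate's middle towards +y. Axes as the template.
- template_small_hole (a point): Centre of the longer template's smaller hole, 11.5 mm across, right through, at the plate's underside, 75 mm from the plate's middle towards -y. Axes as the template.
- jig: Fixed plywood board 150 (x) x 240 (y) x 18 mm with a cream card on it and two steel dowels, 150 mm apart; place and turn vary. Origin: centre of its underside, on the table, midway between the dowels; y towards the thicker dowel, z up. With the template seated, the handle's centre is 47 mm straight above this origin and the axes agree.
- big_dowel (a point): Foot of the thicker dowel's axis on the board's top, 75 mm from the board's middle towards +y. The dowel is 16 mm thick and stands 22 mm above the board; its top 8 mm taper to 7 mm across.
- small_dowel (a point): Foot of the thinner dowel's axis on the board's top, 75 mm from the board's middle towards -y. The dowel is 9 mm thick and stands 22 mm above the board; its top 8 mm taper to 3 mm across.
- weight_center (a point): Centre (half-way up) of the weight: plain dark steel cylinder, 44 mm across, 55 mm high, about 0.65 kg, standing loose on the table beyond the jig; z is its axis. On the seated template its centre is 33.5 mm above the board's top, 4.5 mm above the handle's centre; 38 mm beside the handle's centre, along the template's x, leaves 6 mm to the handle.
- short_template_grip (a point): Handle centre of the shorter template, a bystander of the same make, loose on the table: plate 130 (x) x 150 (y) x 6 mm, same handle, its holes only 104 mm apart, so that it does not fit the jig. The two templates lie left and right of the jig, either way round. Point and axes as for the longer one.
- jar_center (a point): Centre (half-way up) of an amber paint jar with a black lid, 56 mm across, 70 mm high, a bystander to the left of the weight.
Mind the look-alikes: they are no part of the job. Leave any purple look-alike of the part that bears template_grip alone.

How it is judged:
By the outcome, as a careful person would: the job done as asked, in the order asked, and still so for the second after the job is handed in, with the robot touching nothing.
It also fails if it takes over 64 s, if anything falls off the work surface, if the arm or the gripper's body presses on something with over 40 N, if the wrist force passes 120 N, or if a joint passes its speed limit or range.

## Working session

There is one attempt and no reset: what is moved stays moved. The work goes in short steps, each a Python script; the robot and the scene stay as the last script left them, time stands still between calls to the robot, and variables do not carry over. Pictures are saved under pics/ and viewed, at most 10 in all, crops included, and the job is handed in when it is done.

```bash
mkdir -p pics; ls
python3 - <<'E'
from cell import *
import cv2,numpy as np
for n in ("scene","top"):
    p,d=camera(n); cv2.imwrite(f"pics/{n}0.png",p); np.save(f"pics/{n}0.npy",d)
    c=get_calibration(n); print(n,c, (d>0).mean())
print(sense())
E
```

```text
pics
scene {'mtx': array([[408.82396562,   0.        , 317.06497687],
       [  0.        , 408.82396562, 206.76881581],
       [  0.        ,   0.        ,   1.        ]]), 'R': array([[-0.69194293,  0.72184326, -0.01254163],
       [ 0.53265574,  0.49871154, -0.683787  ],
       [-0.48733238, -0.47982195, -0.72957388]]), 't': array([ 0.29151487, -0.21476803,  1.57059147])} 0.99613671875
top {'mtx': array([[468.20911502,   0.        , 317.07418333],
       [  0.        , 468.20911502, 195.26123023],
       [  0.        ,   0.        ,   1.        ]]), 'R': array([[ 0.00442853, -0.99952536,  0.03048663],
       [-0.99923665, -0.00560646, -0.03866109],
       [ 0.03881367, -0.03029215, -0.99878721]]), 't': array([-0.00570643,  0.46080179,  1.19893118])} 0.99610546875
{'t': 0.1, 'joint_pos': array([-7.95491631e+01,  1.58754190e+01, -1.59182350e+00,  7.26513762e+01,
        3.58100239e-06,  8.40754359e+01]), 'qd': array([ 0.02054926, -0.01399035,  0.25367927, -0.07361786, -0.01054166,
       -0.07578904]), 'joint_efforts': array([ 4.05356914e-04, -4.46709108e+01,  2.96128571e+01,  8.43966583e-03,
       -9.14579073e-05,  2.83839277e-06]), 'position': array([ 0.1760619 , -0.59893114,  0.23023995]), 'tool_rot': array([-1.79882015e+02, -1.22472576e-02,  1.63753883e+01]), 'wrist_force': array([0.16851099, 0.10862932, 0.54915511]), 'torque': array([ 0.00235987,  0.05710924, -0.03109526]), 'grip_force': 0.0, 'opening': 0.9982132137522512}
```

View pics/top0.png

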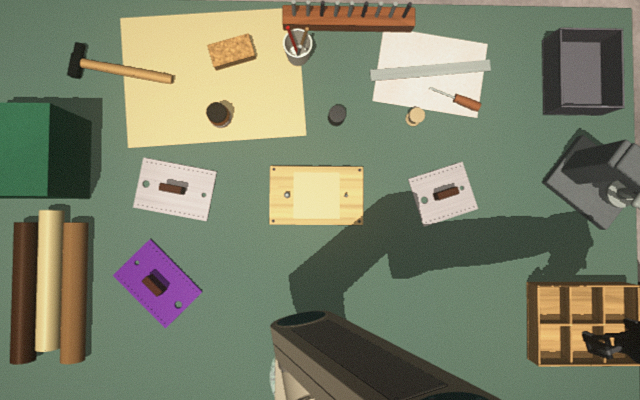

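View pics/scene0.png

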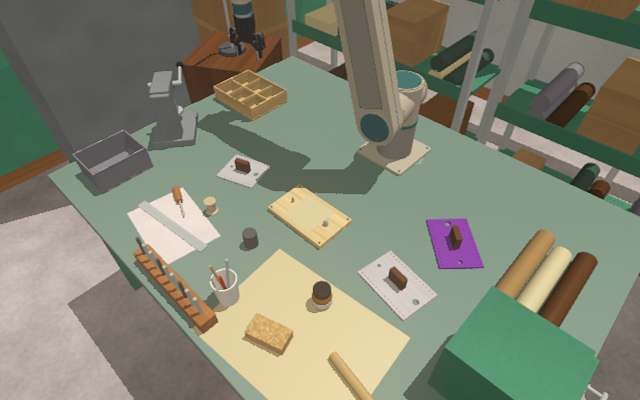

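The top view shows the longer template at left (centre about (174,189), big hole (146,184), small hole (203,195)). The jig is in the middle with its thick dowel at left (287,195) and thin dowel at (346,195). The weight is at (337,114), the jar at (218,114), and the shorter template at right. The scene view agrees.

```bash
cat > h.py <<'E'
import cv2,numpy as np
def ray(uv,z,c):
    "pixels -> world points on plane z"
    uv=np.atleast_2d(uv).astype(float); n=len(uv)
    d=(np.linalg.inv(c["mtx"])@np.c_[uv,np.ones(n)].T).T@c["R"]
    o=-c["R"].T@c["t"]; return o+d*((z-o[2])/d[:,2])[:,None]
def proj(X,c):
    q=c["mtx"]@(c["R"]@np.asarray(X,float)+c["t"]); return q[:2]/q[2]
def blobs(mask,amin):
    cs,_=cv2.findContours(mask.astype(np.uint8)*255,cv2.RETR_EXTERNAL,cv2.CHAIN_APPROX_NONE)
    return [k for k in cs if cv2.contourArea(k)>amin]
def rect(k,z,c):
    "contour -> centre, sizes, yaw (deg) of long side in world at height z"
    w=ray(k[:,0,:],z,c)[:,:2]; r=cv2.minAreaRect((w*1000).astype(np.float32))
    b=cv2.boxPoints(r); e=[b[1]-b[0],b[2]-b[1]]; L=max(e,key=np.linalg.norm)
    return np.array(r[0])/1000,sorted(r[1]),np.degrees(np.arctan2(L[1],L[0]))
E
python3 - <<'E'
from h import *; from cell import *
p=cv2.imread("pics/top0.png"); c=get_calibration("top")
h=cv2.cvtColor(p,cv2.COLOR_BGR2HSV)
m=(h[...,1]<45)&(h[...,2]>150); m[:140]=0; m[240:]=0
for k in blobs(m,800): print("plate",rect(k,.006,c))
m=(h[...,0]>12)&(h[...,0]<32)&(h[...,1]>50)&(h[...,2]>130); m[:155]=0; m[235:]=0; m[:,:250]=0;m[:,380:]=0
for k in blobs(m,800): print("jig",rect(k,.018,c))
for n,uv,z in [("big hole",(146,184),.006),("small hole",(203,195),.006),("bigd",(287,195),.04),("smalld",(346,195),.04),("weight top",(338,113),.055)]: print(n,ray(uv,z,c)[0])
d=np.load("pics/top0.npy")
print(ray((338,111),.055,c), h[113,338],h[122,338], d[111,338],d[111,380])
cw=get_calibration("wrist"); s=sense()
R0=cv2.Rodrigues(np.zeros(3))[0]
o=-cw["R"].T@cw["t"]; print("wrist cam at",o,"axis",cw["R"][2],"xaxis",cw["R"][0],s["position"],s["tool_rot"],cw["mtx"])
E
```

```text
plate (array([ 0.4671893 , -0.33175592]), [132.25299072265625, 152.03749084472656], np.float32(-71.80837))
plate (array([0.47551392, 0.36259375]), [133.1688995361328, 192.48023986816406], np.float32(79.50292))
jig (array([ 0.46237894, -0.00067517]), [150.767333984375, 241.344970703125], np.float32(-89.785645))
big hole [0.48733442 0.43481538 0.006     ]
small hole [0.45996846 0.2895107  0.006     ]
bigd [0.45985228 0.07303254 0.04      ]
smalld [ 0.46068723 -0.07532962  0.04      ]
weight top [ 0.66529726 -0.05346429  0.055     ]
[[ 0.67034011 -0.05345068  0.055     ]] [16 30 95] [15 33 61] 1.172834 1.234706
wrist cam at [ 0.2394552  -0.58062897  0.37142164] axis [-0.24958944 -0.07113767 -0.96573524] xaxis [ 0.28105585 -0.95968944 -0.00194515] [ 0.1760619  -0.59893114  0.23023995] [-1.79882015e+02 -1.22472576e-02  1.63753883e+01] [[337.67144949   0.         323.28722915]
 [  0.         337.67144949 197.89822186]
 [  0.           0.           1.        ]]
```

Run:
```python
from h import *; from cell import *
import pickle
for yw in (90,-90): print(yw, ik([.462,0,.22],[180,0,yw]), ik([.4755,.3626,.2],[180,0,yw-10.5]), ik([.668,-.053,.2],[180,0,0]))
def look(n):
    wait(.3); c=get_calibration("wrist"); p,d=camera("wrist"); cv2.imwrite(f"pics/{n}.png",p); pickle.dump((c,d),open(f"pics/{n}.pkl","wb"))
y=90 if ik([.462,0,.22],[180,0,90]) is not None else -90
move_to([.462,0,.22],[180,0,y]); look("jig1")
move_to([.4755,.3626,.22],[180,0,y-10.5]); look("tpl1")
print(sense()["t"],sense()["position"])
```

```text
90 [ -8.02530181  -0.4593745  -21.74597258  68.71340192   0.
  81.97469819] [ 31.1357427   14.13262004  -7.57946257  68.2879174    0.
 131.6357427 ] [-10.05994202  21.31491088   2.18296888  70.868058     0.
 169.94005798]
-90 [ -8.02530181  -0.4593745  -21.74597258  68.71340192   0.
 -98.02530181] [ 31.1357427   14.13262004  -7.57946257  68.2879174    0.
 -48.3642573 ] [-10.05994202  21.31491088   2.18296888  70.868058     0.
 169.94005798]
4.525 [0.47581812 0.36197068 0.22014267]
```

View pics/jig1.png

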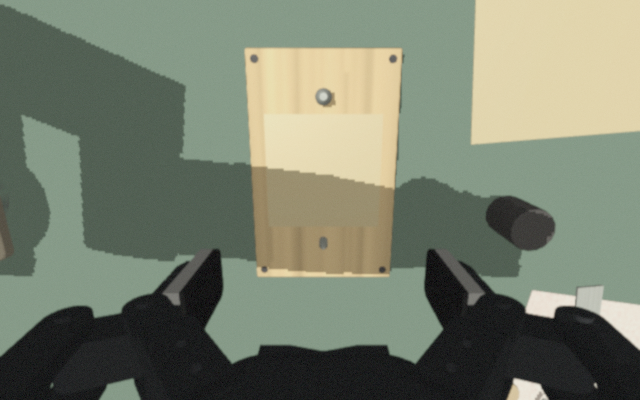

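View pics/tpl1.png

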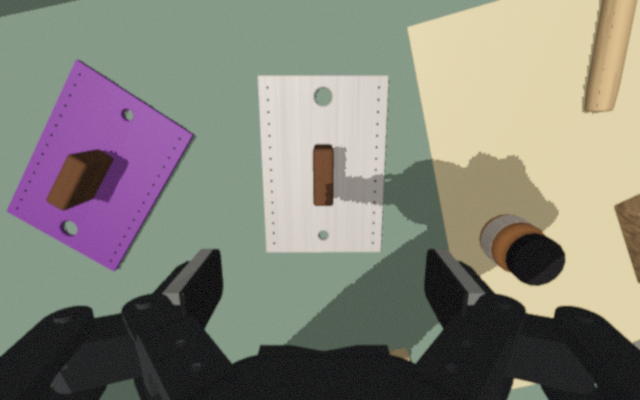

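The wrist views are clear. On the jig, the big dowel top is at (324,97) and the small at (323,242). On the template, the big hole is at (322,96), the small hole at (323,236) and the handle at (323,175). The jar and purple look-alike are clear of the fingers.

Run:
```python
from h import *; import pickle
def load(n): return cv2.imread(f"pics/{n}.png"),pickle.load(open(f"pics/{n}.pkl","rb"))[0]
p,c=load("tpl1"); h=cv2.cvtColor(p,cv2.COLOR_BGR2HSV)
def ell(m,box):
    x0,y0,x1,y1=box; k=max(blobs(m[y0:y1,x0:x1],15),key=cv2.contourArea); M=cv2.moments(k)
    return np.array([M["m10"]/M["m00"]+x0,M["m01"]/M["m00"]+y0]),cv2.contourArea(k)
def pair(a,b,t):
    v=(a-b)[:2]; print(t,a,b,"mid",(a+b)[:2]/2,"dist",np.linalg.norm(v),"yaw",np.degrees(np.arctan2(v[1],v[0]))-90)
g=h[...,1]>35
a,A=ell(g,(305,82,341,112)); b,B=ell(g,(310,224,336,246)); print(a,A,b,B)
pair(ray(a,.006,c)[0],ray(b,.006,c)[0],"holes top"); 
m=(h[...,1]<45)&(h[...,2]>100); m[:,:245]=0; m[:,400:]=0;m[:60]=0;m[265:]=0
k=max(blobs(m,5000),key=cv2.contourArea); print("plate",rect(k,.006,c))
m=(h[...,0]<15)&(h[...,1]>90)&(h[...,2]<140)
uv,_=ell(m,(300,130,345,215)); print("handle uv",uv)
p,c=load("jig1"); h=cv2.cvtColor(p,cv2.COLOR_BGR2HSV)
m=(h[...,1]<48)
a,A=ell(m,(308,82,341,112)); b,B=ell(m,(310,228,336,256)); print(a,A,b,B)
for z in (.04,.029):pair(ray(a,z,c)[0],ray(b,z,c)[0],f"dowels {z}")
m=(h[...,0]>10)&(h[...,0]<32)&(h[...,1]>60)&(h[...,2]>60); m[:,:230]=0;m[:,420:]=0;m[285:]=0
k=max(blobs(m,5000),key=cv2.contourArea); print("jig",rect(k,.018,c))
cv2.imwrite("pics/z.png",np.hstack([cv2.resize(p[82:112,308:341],(396,360),interpolation=0),cv2.resize(p[228:258,308:341],(396,360),interpolation=0)]))
```

```text
Traceback (most recent call last):
ValueError: max() iterable argument is empty
```

```bash
cat > m.py <<'E'
from h import *; import pickle
def load(n): return cv2.imread(f"pics/{n}.png"),pickle.load(open(f"pics/{n}.pkl","rb"))[0]
def ell(ch,box,inv=False):
    x0,y0,x1,y1=box; _,m=cv2.threshold(ch[y0:y1,x0:x1],0,255,(cv2.THRESH_BINARY_INV if inv else cv2.THRESH_BINARY)|cv2.THRESH_OTSU)
    k=max(blobs(m>0,8),key=cv2.contourArea); M=cv2.moments(k)
    return np.array([M["m10"]/M["m00"]+x0,M["m01"]/M["m00"]+y0]),cv2.boundingRect(k)
def pair(a,b,t):
    v=(a-b)[:2]; print(t,a[:2],b[:2],"mid",(a+b)[:2]/2,"dist",np.linalg.norm(v),"yaw",np.degrees(np.arctan2(v[1],v[0]))-90)
E
python3 - <<'E'
from m import *
p,c=load("tpl1"); r=p[...,2]
a,A=ell(r,(306,82,340,112),True); b,B=ell(r,(312,225,335,246),True); print(a,A,b,B)
pair(ray(a,.006,c)[0],ray(b,.006,c)[0],"holes top")
h=cv2.cvtColor(p,cv2.COLOR_BGR2HSV)
m=(h[...,1]<30)&(h[...,2]>100); m[:,:245]=0; m[:,400:]=0;m[:60]=0;m[265:]=0
k=max(blobs(m,2000),key=cv2.contourArea); print("plate",rect(k,.006,c),h[150,285],h[96,322],h[96,220])
p,c=load("jig1"); h=cv2.cvtColor(p,cv2.COLOR_BGR2HSV)
a,A=ell(h[...,1],(308,82,341,112),True); b,B=ell(h[...,1],(310,230,336,256),True); print(a,A,b,B)
for z in (.04,.029):pair(ray(a,z,c)[0],ray(b,z,c)[0],f"dowels {z}")
m=(h[...,0]>10)&(h[...,0]<32)&(h[...,1]>60)&(h[...,2]>60); m[:,:230]=0;m[:,420:]=0;m[285:]=0
k=max(blobs(m,5000),key=cv2.contourArea); print("jig",rect(k,.018,c))
cv2.imwrite("pics/z.png",np.hstack([cv2.resize(p[82:112,308:341],(396,360),interpolation=0),cv2.resize(p[228:258,308:341],(396,360),interpolation=0)]))
E
```

```text
[322.48221344  96.07575758] (8, 5, 18, 19) [322.6617284  234.86419753] (6, 5, 11, 10)
holes top [0.48961706 0.43699252] [0.46218842 0.29025942] mid [0.47590274 0.36362597] dist 0.1492746832658326 yaw -10.588034737461612
plate (array([0.47644727, 0.36344241]), [134.42747497558594, 193.2552947998047], np.float32(79.336815)) [ 15  14 214] [ 63  34 151] [ 63  33 153]
[322.9718173   96.25170068] (8, 7, 15, 16) [322.89247312 242.59408602] (10, 7, 7, 13)
dowels 0.04 [0.46231101 0.07482568] [ 0.46196541 -0.06837328] mid [0.46213821 0.0032262 ] dist 0.1431993797286944 yaw -0.13827996511794538
dowels 0.029 [0.46231058 0.07514401] [ 0.46195314 -0.07296012] mid [0.46213186 0.00109195] dist 0.148104553575381 yaw -0.13827996511794538
jig (array([0.46232419, 0.00056164]), [148.9932403564453, 237.05630493164062], np.float32(89.77152))
```

View pics/z.png

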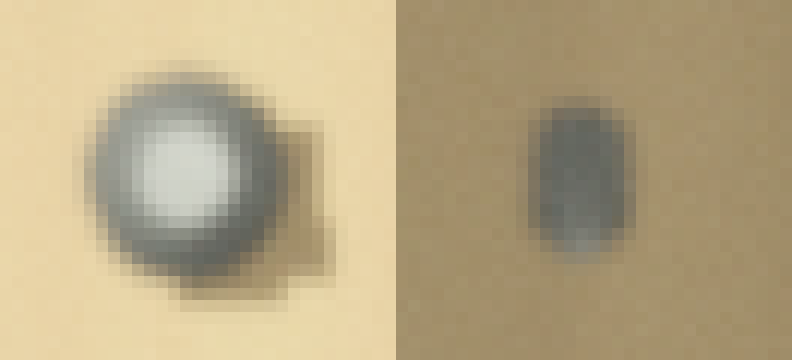

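Close-up: the bright big dowel top is at about (322.6,95.9) and the small top at about (322.7,248). That puts the jig centre at about (0.462, 0.001), yaw −0.1°. The template centre is (0.476, 0.3636), yaw −10.6°. Next I grasp it, lift, and look at the holes in hand.

```bash
cat >> m.py <<'E'
def look(n):
    from cell import wait,get_calibration,camera
    wait(.4); c=get_calibration("wrist"); p,d=camera("wrist"); cv2.imwrite(f"pics/{n}.png",p); pickle.dump((c,d),open(f"pics/{n}.pkl","wb")); return p,c
E
python3 - <<'E'
from m import *; from cell import *
move_to([.4761,.3636,.10],[180,0,79.4])
print(move_straight([.4761,.3636,.014],vel=.06,guard=8), sense()["position"])
close(); s=sense(); print(s["opening"],s["grip_force"],s["t"])
print(move_straight([.4761,.3636,.13],vel=.1)); 
move_to([.462,.001,.13],[180,0,89.9]); look("held1")
s=sense(); print(s["opening"],s["grip_force"],s["t"],s["position"],s["wrist_force"],s["torque"],s["tool_rot"])
E
```

```text
False [0.47647373 0.36382824 0.01445965]
0.22720942971466548 59.93821620941162 7.275
False
0.22409510126350304 59.270190596580505 10.3917 [0.46206681 0.00126412 0.12998959] [-0.42277908  0.26511934 -3.11774709] [-0.0140896  -0.00071432 -0.01525661] [-1.79999536e+02  7.05409895e-04  8.99352034e+01]
```

View pics/held1.png

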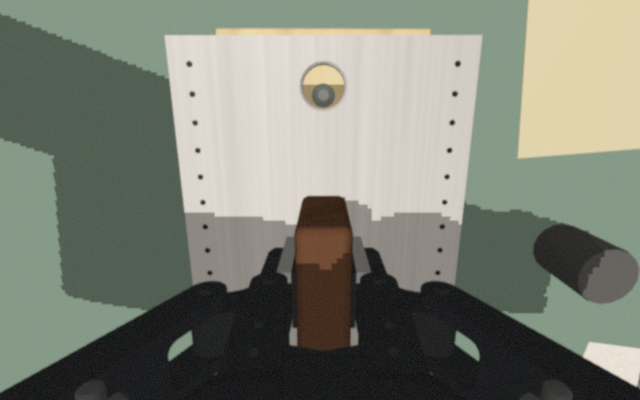

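The template is held level. The big hole is at about (323,86), with the dowel showing through it at (323,95), so it is nearly aligned. I'll compare hole and dowel in metres.

Run:
```python
from m import *
p,c=load("held1"); h=cv2.cvtColor(p,cv2.COLOR_BGR2HSV)
m=(h[...,1]<22)&(h[...,2]>90); m[230:]=0; m[:,:150]=0; m[:,495:]=0
k=max(blobs(m,5000),key=cv2.contourArea); x=k[:,0,0]; 
def edge(sel,ax):
    q=sel.astype(float); return np.polyfit(q[:,ax],q[:,1-ax],1)
q=k[:,0,:]; rows=range(50,195,5)
L=np.array([[q[q[:,1]==r][:,0].min(),r] for r in rows]); R=np.array([[q[q[:,1]==r][:,0].max(),r] for r in rows])
for z in (.122,):
    l=ray(L,z,c);r_=ray(R,z,c)
    fl=np.polyfit(l[:,1],l[:,0],1);fr=np.polyfit(r_[:,1],r_[:,0],1)
    print("width",np.mean(r_[:,0]-l[:,0]),"mid x at y=.075:",(np.polyval(fl,.075)+np.polyval(fr,.075))/2,"at 0",(fl[1]+fr[1])/2,"yaw",-np.degrees(np.arctan((fl[0]+fr[0])/2)))
inner=(h[...,1]>28)|(h[...,2]<90); inner[:,:290]=0;inner[:,356:]=0;inner[:55]=0;inner[120:]=0
k=max(blobs(inner,100),key=cv2.contourArea); (e,ax,an)=cv2.fitEllipse(cv2.convexHull(k)); print(e,ax,cv2.boundingRect(k))
print("hole top",ray(e,.122,c),"bottom",ray(e,.116,c)); 
box=cv2.boundingRect(k); a,A=ell(h[...,1],(310,82,336,108),True); print(a,A,ray(a,.035,c))
```

```text
width 0.1288677729844964 mid x at y=.075: 0.46236595964109817 at 0 0.4622757742642636 yaw -0.06889651967889121
(322.9945983886719, 86.06404113769531) (43.00227737426758, 45.48973846435547) (302, 64, 43, 46)
hole top [[0.46238347 0.07566544 0.122     ]] bottom [[0.46238416 0.07600421 0.116     ]]
[322.76962858  94.99200752] (2, 2, 22, 23) [[0.46223105 0.07489659 0.035     ]]
```

Already within 1 mm, well inside the taper. Lower it with a guard.

Run:
```python
from m import *; from cell import *
P=[.4621,.0005]
move_straight(P+[.065],vel=.1)
for z in (.045,.0315):
    g=move_straight(P+[z],vel=.03,guard=12); s=sense(); print(z,g,s["position"],s["wrist_force"],s["torque"],s["t"])
    if g: break
```

```text
0.045 False [0.46215769 0.00048728 0.04498805] [-0.26707385 -0.11910365 -3.34868003] [-0.06391787 -0.02678247 -0.01876846] 12.0083
0.0315 True [0.4621589  0.00050856 0.03215403] [-0.58790413 -0.30137327  4.2319913 ] [ 0.01830588 -0.00827073  0.03017271] 12.4583
```

Run:
```python
from m import *; from cell import *
let_go(); wait(.3); move_straight([.4621,.0005,.22],vel=.15); p1,_=look("seat1")
move_to([.667,-.053,.24],[180,0,180]); p2,c=look("w1")
print(sense()["t"],sense()["joint_pos"][5])
cv2.imwrite("pics/pair.png",cv2.resize(np.vstack([p1[:300],p2[:300]]),(640,600)))
```

```text
17.15 -10.071131596070721
```

View pics/pair.png

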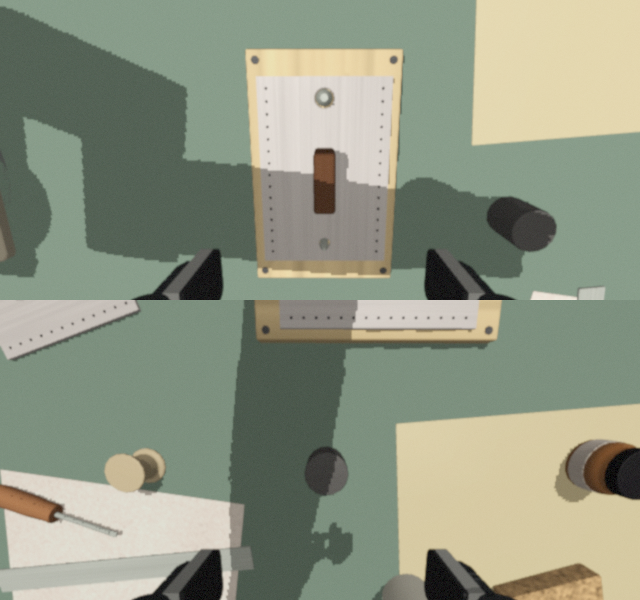

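The top half shows the template flat on the jig with both dowels showing through the holes. The bottom half shows the weight centred at about (326,171). I'll locate its top from depth.

Run:
```python
from m import *
def cloud(n):
    c,d=pickle.load(open(f"pics/{n}.pkl","rb")); v,u=np.mgrid[:400,:640]
    X=np.stack([(u-c["mtx"][0,2])/c["mtx"][0,0]*d,(v-c["mtx"][1,2])/c["mtx"][1,1]*d,d],-1)-c["t"]
    return X@c["R"]
W=cloud("w1"); S=cloud("seat1"); c=load("w1")[1]
m=(W[...,2]>.045)&(W[...,2]<.065); m[:130]=0;m[230:]=0;m[:,:280]=0;m[:,370:]=0
k=max(blobs(m,50),key=cv2.contourArea); q=W[m]
print("top z",np.median(q[:,2]),"n",m.sum()); w=ray(k[:,0,:],.055,c)[:,:2]
(x,y),r=cv2.minEnclosingCircle((w*1000).astype(np.float32)); print("weight",x,y,r, np.median(q[:,:2],0))
p=load("w1")[0]; g=cv2.cvtColor(p,cv2.COLOR_BGR2GRAY)
mm=g<70; mm[:140]=0;mm[205:]=0;mm[:,:290]=0;mm[:,360:]=0
k=max(blobs(mm,50),key=cv2.contourArea); u,v,ww,hh=cv2.boundingRect(k); print(u,v,ww,hh)
# vertical edges at the top plane and lowest/highest rows
print(ray([(u,v+hh/2),(u+ww-1,v+hh/2),(u+ww/2,v),(u+ww/2,v+hh-1)],.055,c), ray((u+ww/2,v),0,c))
for y0,y1,x0,x1 in((85,92,270,300),(240,250,270,300),(85,92,350,375),(240,250,350,375)): print("plate z",np.median(S[y0:y1,x0:x1,2]))
print("board z",np.median(S[60:70,300:340,2]),np.median(S[267:272,300:340,2]))
```

```text
top z 0.05338764863377794 n 1499
weight 664.3531494140625 -49.84114074707031 21.860424041748047 [ 0.66451914 -0.05020556]
304 146 38 49
[[ 0.66179897 -0.0717846   0.055     ]
 [ 0.66183294 -0.03553813  0.055     ]
 [ 0.63794402 -0.05314459  0.055     ]
 [ 0.68559369 -0.05319866  0.055     ]] [[ 0.64413663 -0.05318944  0.        ]]
plate z 0.022493634433938606
plate z 0.022363238714217977
plate z 0.022446249021544636
plate z 0.022393130865766303
board z 0.016449195591862233 0.016345220565480812
```

Plate is 6 mm above the board at all four corners, so it is seated flat. The weight is at (0.6644, −0.050), with measured radius 21.9 mm as expected. Grasp it.

Run:
```python
from m import *; from cell import *
P=[.6644,-.050]
move_to(P+[.10],[180,0,180])
print(move_straight(P+[.017],vel=.06,guard=8))
close(); s=sense(); print(s["opening"],s["grip_force"],s["position"])
move_straight(P+[.16],vel=.1); 
move_to([.5005,.0005,.16],[180,0,180]); look("w2")
s=sense(); print(s["opening"],s["grip_force"],s["t"],s["position"],s["wrist_force"],s["torque"])
```

```text
False
0.4978143591802652 61.91293604671955 [ 0.6648248  -0.05031277  0.01751867]
0.4998337339351156 61.48782494477928 22.525 [5.00889437e-01 3.66210358e-04 1.59904053e-01] [-0.21079399  0.13813555 -4.90844745] [ 0.00121142  0.01700921 -0.00453839]
```

View pics/w2.png

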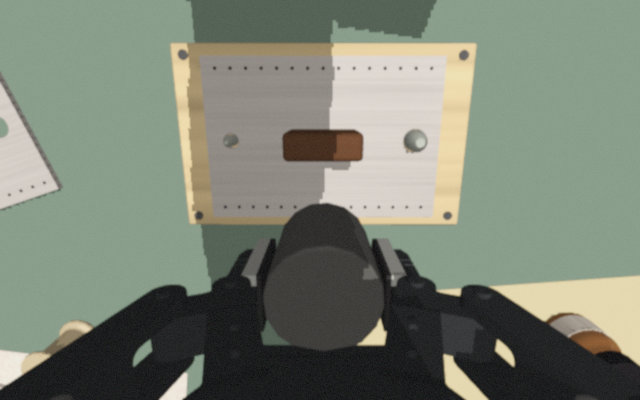

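The weight is held upright with its top centred at about (325,292), and the template is still seated with both dowels visible. I'll check its in-hand x offset and lower it.

Run:
```python
from m import *; from cell import *
c=load("w2")[1]; T=ray([(325,292),(325,349)],.198,c); print(T)
x=.5005
dx=T[0,0]-.5009
if .003>abs(dx)>.001: x-=dx
print("x",x)
move_straight([x,.0005,.055],vel=.1)
g=move_straight([x,.0005,.039],vel=.02,guard=4); s=sense(); print(g,s["position"],s["wrist_force"],s["torque"],s["t"])
```

```text
[[0.4966904  0.00090164 0.198     ]
 [0.51968095 0.00090579 0.198     ]]
x 0.5005
True [0.50024591 0.00052297 0.04149789] [-5.60458421e-02  3.59608221e-03  4.86460749e+00] [0.03811671 0.01015141 0.00484362] 24.375
```

Run:
```python
from m import *; from cell import *
move_straight([.5002,.0005,.048],vel=.05); move_straight([.5025,.0005,.048],vel=.05)
g=move_straight([.5025,.0005,.039],vel=.02,guard=4); s=sense(); print(g,s["position"],s["wrist_force"])
let_go(); wait(.3); move_straight([.5025,.0005,.24],vel=.1)
move_to([.47,.0,.30],[180,0,180]); look("end"); print(sense()["t"])
```

```text
True [5.02535714e-01 4.90497421e-04 4.15079014e-02] [-0.88190617  0.73592088  4.30063631]
29.1083
```

View pics/end.png

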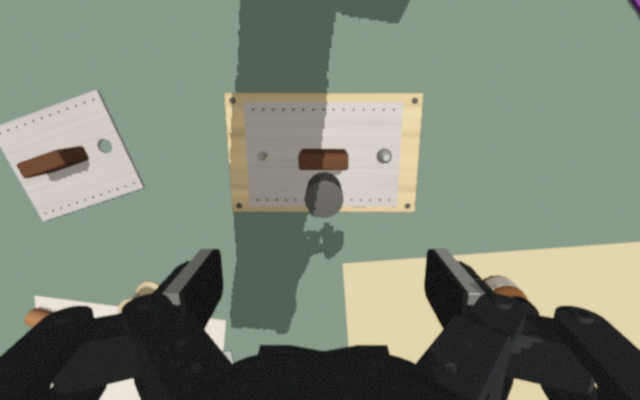

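The weight stands upright on the template at about (324,196), beside the handle at (323,159). Both dowels show through the holes at (262,156) and (384,156). The short template looks undisturbed, so I'm handing in.

```bash
python3 -c "
from cell import *
print(close_job())"
```

```text
the job is handed in; nothing more can be done
None
```

I seated the longer template flat on both dowels with its larger hole on the thicker one, stood the weight upright on it beside the handle, and handed the job in at about 29 s of the 64 s allowed.

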